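Dock a power module and snap its two covers shut

ROBOT

A 6-joint arm with a two-finger parallel gripper is mounted at the origin on the work surface. World frame = base frame: x ahead of the robot, y to its left, z up, the work surface at z = 0. Lengths are in m, angles in degrees, forces in N, time in s.
With the tool pointing down it reaches from about 0.375 to 0.9 m from the base axis. Payload 3.1 kg.
Tool frame: the origin (TCP) lies at the very end of the fingers, on their centre line; the grasp point (between the pads) lies 19 mm behind it; z points along the fingers, y is the line along which they close (so a half turn about z gives the same grasp; the last joint's range is limited). The gripper opens to 87 mm and grips with 3 to 60 N. Pads are 19 mm wide; open, the fingers measure 117 mm over their backs; the gripper's body (75 mm by 190 mm) begins 51 mm behind the grasp point.
Start: joints at [66.95, 30.224, 82.088, -0, 67.689, -10.227], TCP at [0.139, 0.609, 0.223] pointing down, gripper open.
Joint ranges: [-176.69, 176.69], [-43.24, 126.21], [12.49, 139.97], [-82, 262], [0, 151.66], [-163.58, 163.58]. Speed limits (degrees/s): [159.86, 159.86, 180, 180, 180, 180].

INTERFACE

Orientations are given as a 3x3 rotation matrix whose columns are the frame's x, y, z axes.
In Python, from rig import bot gives the robot as it stands.
- The arm moves only by the tool move_arm, never from a script. Its argument "increments" is a list of rows, each an object with "xyz": the shift along the tool's x, y, z in mm, a list of three; "roll": the turn about the tool's z in rad; "grip": the opening in per cent of the stroke, from 0 (shut) to 100 (fully open). A call has 1 to 5 rows; each row shifts and turns the commanded pose from where the row before left it, along the tool's axes as they then stand; what a row does not reach is not made up. A row lasts 1/12 s, in which the tool goes at most 41.7 mm and 7.16 degrees, less where a joint would pass 70% of its speed; a pose out of reach is approached as far as the arm can. A call is refused whole if a number of a shift passes 41.7 or a number of a turn 0.125, either way. A call with a gripper value outside its range is refused whole. The fingers move at their own pace and stop on an object; the grip force is fixed at half the most. Time passes only in rows, so rows that do not move let the fingers close. It gives the time, the measured TCP pose, the force, the opening and the grip force at its end, in the units of the state.
- bot.read_state(): the state, without advancing time (a new reading comes with each control period).
- bot.capture(name): name is "scene" or "top" or "wrist"; returns (picture, depth): 480x640x3 uint8, red, green, blue; 480x640 float32, m along the optical axis (not along the pixel's ray), 0 where there is no reading.
- bot.camera_model(name): a dict with "intrinsics" (3x3 intrinsics, pixels), "rvec" (rotation vector, rad) and "tvec" (3), from world to camera coordinates, as OpenCV has them; the wrist camera has in their place "tool_from_camera" (4x4, takes a point from camera to tool coordinates, whose origin is the TCP and whose axes are the flange's). Camera axes: x right, y down, z forward; pixel columns grow to the right and rows downward; lengths in m; the calibration is good to about 2 mm. The wrist camera is an equidistant fisheye: a pixel r from the principal point sees the ray r / f radians off the axis. A picture is of the moment at which its call begins: read the wrist's pose just before it. camera_model takes no time and is no camera call.
- bot.hand_in(): hands the job in; it is judged then, once.
Trained networks look in the newest picture that a camera, given by its name, has taken for a name from the list of things; names that differ only in an ending like _2 or _b are one class to them, and where a whole thing is asked for, a point or a joint stands for the part that bears it (a point fixed in the world has none). Each returns a list of dicts, best first, with "conf" (0 to 1); they miss things now and then, are a little off and sometimes report something else, mostly with a low value. They report only what shows in the picture. A call takes as long as a camera call. They do not tell look-alikes from the thing itself.
- bot.spot_in(label, camera): "at" ([x, y, z] in m, in the coordinates of the camera as it stood for that picture, good to about 4 mm: the middle of the surface that is visible of it).
- bot.trace(label, camera): "mask" (480x640 bool, what is visible of it).
The state is a dict: "time_s": time; "joint_positions": joint angles; "qvel": joint speeds; "tau": joint torques, N m; "position": TCP position; "tcp_rot": TCP orientation; "force": force on the tool from outside, world axes, zero at the start; "moment": the same for the moment, N m; "opening": opening from 0.0 (shut) to 1.0 (fully open); "grasp_force": force on a finger pad.
Only numpy, scipy, OpenCV 4.12 (cv2) and the standard library are available. Lean on these libraries where they do the work, as an engineer would, in place of code of your own. Each camera call takes 0.05 s, during which the arm holds its last target. There are 200 camera calls.

TASK

On the test bench, slide the power module along the dock's channel until it is fully home against the end stop, then press both hinged covers down, reaching in under the display head, until each one snaps and its catch keeps it flat shut by itself. Press firmly but do not force anything (keep below about 45 N), and leave the other things on the bench where they are.

Things in the scene. Friction and masses are not known exactly. Their poses are not given: they have to be found in the camera images.
- dock: test dock fixed to the table: steel deck 160 x 350 x 20 mm (dock x -60..100, y -100..250) on a 45 mm high base. Origin at the deck's underside, 45 mm above the table; z up, x away from the robot, y along the channel to its open end (robot's left). Two covers centred at y = 50 and -50 mm, hinged on the robot's side, fold away from the robot over the channel; shut, their tops are at z = 75 mm.
- stop_face (a point): where the module's inner end comes to rest: foot of the end stop at dock (-8, -70, 20) mm (stop 12 mm thick, top z 56). The channel along dock y has its floor at z = 20 and side guides at x = -38 and x = 22 mm, 8 mm thick, tops at z = 42.
- head_edge (a point): middle of the lower front edge of the display head overhanging the rear half of the shut covers, at dock (-10, 0, 225) mm. The head spans dock x -10..95, y -110..110, z 225..273 mm, on two 18 mm posts at x = 85, y = +-100. Catch housings (18 x 40 mm, top z 94) stand behind the covers at x 50..68.
- module: power module in the channel: aluminium brick 56 x 200 x 45 mm, 0.3 to 0.6 kg. Origin under its centre; y along it to the channel's open end. Grooves 12 mm wide, 16 deep cross its top at module y = 20 and -80 mm; a rib under each cover fits them only with the module home (origin at dock (-8, 30, 20) mm). Starts 50 to 95 mm short of that.
- module_end (a point): centre of the module's outer end face (56 x 45 mm), the one to push on, at module (0, 100, 22.5) mm.
- home_mark (a point): where module_end is when the module is home: dock (-8, 130, 42.5) mm.
- cover_left (a joint): opening angle of the left cover (rad): 0 = flat shut, starts 1.0 to 1.2 (standing up). A spring lifts it unless its catch holds: the nose meets the catch at about 0.21, needs about 8 N straight down on the thumb pad, snaps past at about 0.1 and is then held at 0.
- cover_left_pad (a point): middle of the black thumb pad (22 x 46 mm) on the upper (outer) face of the left cover, a grey plate 86 mm from hinge to free edge plus a rounded nose to 91 mm, 70 mm wide, 5 mm thick. The pad is 66 mm from the hinge axis and 2.5 mm above it when shut. x points from hinge to free edge, z out of the upper face.
- cover_left_hinge (a point): middle of the left cover's hinge axis (along dock y), at dock (-52, 50, 72.5) mm. Turns with the cover.
- cover_right (a joint): opening angle of the right cover (rad): 0 = flat shut, starts 1.0 to 1.2 (standing up). A spring lifts it unless its catch holds: the nose meets the catch at about 0.21, needs about 8 N straight down on the thumb pad, snaps past at about 0.1 and is then held at 0.
- cover_right_pad (a point): middle of the black thumb pad (22 x 46 mm) on the upper (outer) face of the right cover, a grey plate 86 mm from hinge to free edge plus a rounded nose to 91 mm, 70 mm wide, 5 mm thick. The pad is 66 mm from the hinge axis and 2.5 mm above it when shut. x points from hinge to free edge, z out of the upper face.
- cover_right_hinge (a point): middle of the right cover's hinge axis (along dock y), at dock (-52, -50, 72.5) mm. Turns with the cover.
- multimeter: bystander: orange multimeter lying flat, 85 x 165 x 36 mm, origin under its centre.
- screwdriver: bystander: screwdriver with red handle lying on the table in front of the dock, long axis x.
- spool: bystander: copper-coloured solder spool, 66 mm across, 42 mm high, origin under its centre.
- screw_dish: bystander: steel dish, 90 mm across, 25 mm high, origin under its centre.
- enclosure: bystander: small aluminium enclosure 70 x 110 x 42 mm, origin under its centre.
- spanner: bystander: steel spanner lying behind the dock, long axis x.
There are look-alikes about, which are no part of the job. Leave any yellow look-alike of the module alone.

How it is judged (in metres and radians):
On the way, in this order (a step that is already met when the one before it is completed fails the run):
1. the module is home against the end stop (within 5 mm) while both covers are still open (y of module in the frame of dock between 0.022 and 0.035 m and z of module in the frame of dock below 0.026 m and angle between module's own z axis and vertical below 0.06 rad and value of joint each of cover_left, cover_right above 0.3 rad), for 0.2 s.
2. one cover or the other is shut (value of joint any of cover_left, cover_right below 0.035 rad), for 0.2 s.
At the end, for the whole second after the job is handed in: The module lies flat in the channel, at rest, within 5 mm of home against the end stop, and both covers are held shut by their catches (each within 0.035 rad of flat) (y of module in the frame of dock between 0.022 and 0.035 m and z of module in the frame of dock below 0.026 m and angle between module's own z axis and vertical below 0.06 rad and value of joint each of cover_left, cover_right below 0.035 rad and linear speed of module below 0.01 m/s); the robot touches nothing.
It fails at once if the robot presses on the dock, its covers or the module with more than 45 N (contact force between any of the arm, the fingers and dock above 45 N or contact force between the fingers and module above 45 N).
It fails at once if another thing on the bench is moved more than 25 mm (distance of any of multimeter, screwdriver, spool, screw_dish, enclosure, spanner from where it was at the start of the episode above 0.025 m).
It also fails if it takes over 59 s, if anything falls off the work surface, if the arm or the gripper's body presses on something with over 40 N, if the wrist force passes 120 N, or if a joint passes its speed limit or range.

## Working session

There is one attempt and no reset: what is moved stays moved. The work goes in short steps, Python scripts to look and compute and a tool call to move; the robot and the scene stay as the last step left them, time stands still between calls to the robot, and variables do not carry over. Pictures are saved under pics/ and viewed, at most 10 in all, crops included, and the job is handed in when it is done.

Besides the shell and the picture viewer there is one more tool, called after ">>>" as name(argument=value, ...) on one line, values as JSON. move_arm: Moves the arm, as the interface text tells. Its arguments: {"type":"object","properties":{"increments":{"type":"array"}},"required":["increments"]}

```bash
mkdir -p pics
cat > h.py <<'E'
from rig import bot
import numpy as np, cv2
def cam(n):
    m=bot.camera_model(n); K=np.array(m["intrinsics"]); 
    R=cv2.Rodrigues(np.array(m["rvec"],float))[0]; t=np.array(m["tvec"],float).ravel()
    return K,R,t
def toW(n,p):
    K,R,t=cam(n); return R.T@(np.array(p)-t)
def pixW(n,d,u,v):
    K,R,t=cam(n); z=d[v,u]; return R.T@(z*(np.linalg.inv(K)@[u,v,1])-t)
def cloud(n,d):
    K,R,t=cam(n); v,u=np.mgrid[:480,:640]; P=np.stack([u,v,np.ones_like(u)],-1)@np.linalg.inv(K).T*d[...,None]
    return (P-t)@R
def proj(n,p):
    K,R,t=cam(n); q=K@(R@np.array(p)+t); return q[:2]/q[2]
E
python3 - <<'E'
from h import *
for n in("scene","top"):
    im,d=bot.capture(n); cv2.imwrite(f"pics/{n}0.png",im[...,::-1]); np.save(f"pics/{n}0.npy",d)
    for l in("dock","module","module_end","cover_left_pad","cover_right_pad","cover_left_hinge","cover_right_hinge","head_edge"):
        try:
            for r in bot.spot_in(l,n)[:3]: print(n,l,round(r["conf"],2),toW(n,r["at"]).round(3))
        except Exception as e: print(l,e)
s=bot.read_state(); print(s["position"],s["tcp_rot"],s["time_s"],s["opening"],s["force"])
E
```

```text
scene dock 0.93 [ 0.638 -0.166  0.318]
scene module 0.69 [0.616 0.035 0.107]
scene module 0.62 [0.459 0.4   0.046]
scene module_end 0.64 [0.461 0.401 0.044]
scene module_end 0.62 [0.616 0.029 0.111]
scene cover_left_pad 0.59 [ 0.58  -0.063  0.145]
scene cover_right_pad 0.68 [ 0.631 -0.164  0.319]
scene cover_right_pad 0.56 [ 0.566 -0.171  0.155]
scene cover_right_pad 0.23 [ 0.595 -0.297  0.041]
scene cover_left_hinge 0.77 [ 0.584 -0.064  0.144]
scene cover_left_hinge 0.67 [ 0.565 -0.161  0.154]
scene cover_right_hinge 0.69 [ 0.56  -0.16   0.153]
scene head_edge 0.8 [ 0.64  -0.163  0.32 ]
top dock 0.66 [ 0.632 -0.092  0.318]
top module 0.87 [0.636 0.023 0.112]
top module 0.69 [0.453 0.42  0.045]
top module 0.56 [0.539 0.144 0.012]
top module_end 0.76 [0.633 0.028 0.108]
top module_end 0.6 [0.457 0.422 0.043]
top module_end 0.58 [ 0.636 -0.095  0.318]
top cover_left_pad 0.56 [ 0.591 -0.061  0.161]
top cover_right_pad 0.92 [ 0.571 -0.161  0.162]
top cover_left_hinge 0.7 [ 0.487 -0.055  0.019]
top cover_left_hinge 0.68 [ 0.593 -0.059  0.158]
top cover_right_hinge 0.95 [ 0.566 -0.158  0.168]
top cover_right_hinge 0.42 [ 0.432 -0.238  0.035]
top head_edge 0.72 [ 0.635 -0.09   0.322]
[0.13866957 0.60941296 0.22257667] [[-9.75067035e-01  2.21910514e-01  3.21333361e-05]
 [ 2.21910516e-01  9.75067034e-01  4.91479149e-05]
 [-2.04257176e-05  5.50532368e-05 -9.99999998e-01]] 0.9 0.9991024599060682 [ 0.02403828  0.07308064 -0.75729738]
```

View pics/scene0.png

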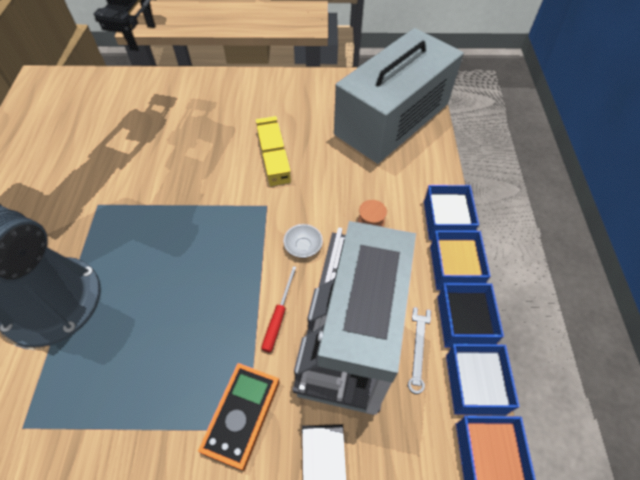

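View pics/top0.png

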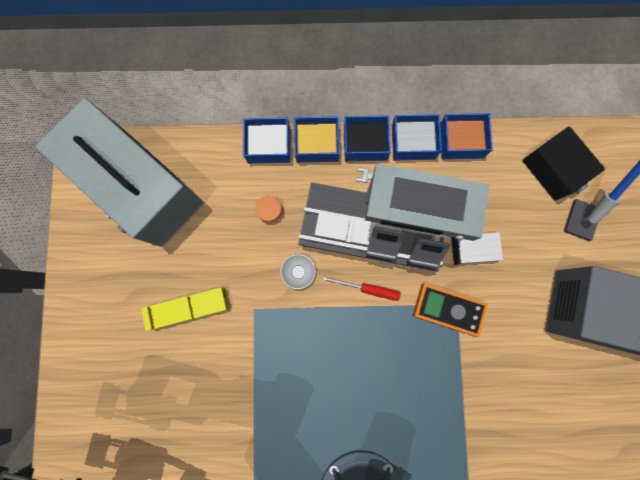

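The scene view shows the dock at (355,310) with the silver module inside; the top view has it at (395,225), with the module at (340,228). Candidates for the module, by top-view pixel: the silver brick in the channel (340,228), which fits the description; the yellow look-alike (185,308), which stays untouched; and the white/grey enclosure (477,248).

```bash
cat > m.py <<'E'
from h import *
d=np.load("pics/top0.npy"); im=cv2.imread("pics/top0.png")
C=cloud("top",d)
reg=(C[...,0]>.45)&(C[...,0]<.85)&(C[...,1]>-.3)&(C[...,1]<.2)
h=reg&(abs(C[...,2]-.318)<.012)
print(h.sum(), np.median(C[h][:,2]))
r=cv2.minAreaRect((C[h][:,:2]*1000).astype(np.float32)); print("head",r)
B=cv2.boxPoints(r); print(B)
# deck + module tops
for zz in (.065,.087,.110,.12):
    k=reg&(abs(C[...,2]-zz)<.005)&(C[...,1]>-.06); print(zz,k.sum(), cv2.minAreaRect((C[k][:,:2]*1000).astype(np.float32)) if k.sum()>5 else '')
a=cv2.resize(im[150:290,280:520],None,fx=3.3,fy=3.3,interpolation=cv2.INTER_CUBIC); cv2.imwrite("pics/crop1.png",a)
E
python3 m.py
```

```text
6448 0.31814068486380115
head ((651.1648559570312, -126.06690216064453), (220.29229736328125, 108.50283813476562), 77.93380737304688)
[[ 575.08685  -222.43875 ]
 [ 681.19257  -245.12036 ]
 [ 727.24286   -29.695053]
 [ 621.13715    -7.013443]]
0.065 2446 ((707.0863647460938, 70.93629455566406), (256.3467712402344, 285.20098876953125), 89.3630142211914)
0.087 470 ((629.5921630859375, 46.03523254394531), (160.54974365234375, 180.7472381591797), 8.22478199005127)
0.11 1213 ((623.1622314453125, 16.284690856933594), (158.99851989746094, 152.56689453125), 18.84476089477539)
0.12 78 ((619.2883911132812, -8.759666442871094), (148.35906982421875, 137.97930908203125), 31.22589111328125)
```

View pics/crop1.png

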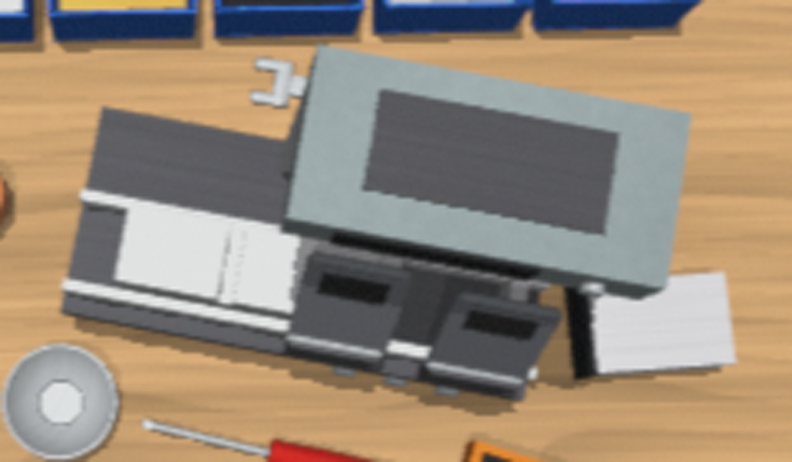

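```bash
cat >> h.py <<'E'
yaw=np.radians(-12.07); DR=np.array([[np.cos(yaw),-np.sin(yaw),0],[np.sin(yaw),np.cos(yaw),0],[0,0,1]]); DO=np.array([.6096,-.1172,.045])
def D2W(p): return DR@(np.array(p)/1000)+DO
def W2D(p): return ((np.asarray(p)-DO)@DR)*1000
E
python3 - <<'E'
from h import *
d=np.load("pics/top0.npy"); Q=W2D(cloud("top",d)); 
k=(abs(Q[...,2]-65)<4)&(Q[...,0]>-60)&(Q[...,0]<60)&(Q[...,1]>90)&(Q[...,1]<280)
print("module top z",np.median(Q[k][:,2]),"x",np.percentile(Q[k][:,0],[1,99]),"y",np.percentile(Q[k][:,1],[1,99]))
k=(abs(Q[...,2]-20)<4)&(Q[...,0]>-100)&(Q[...,0]<140)&(Q[...,1]>60)&(Q[...,1]<290)
print("deck x",np.percentile(Q[k][:,0],[.5,1,99,99.5]),"y",np.percentile(Q[k][:,1],[1,99,99.8]))
for nm,y0 in(("L",50),("R",-50)):
    k=(abs(Q[...,1]-y0)<25)&(Q[...,0]>-60)&(Q[...,0]<-11)&(Q[...,2]>85)&(Q[...,2]<170)
    p=Q[k]; f=np.polyfit(p[:,2],p[:,0],1); print(nm,len(p),"angle",np.arctan2(1,f[0]),"zmax",p[:,2].max(),"x@72.5",np.polyval(f,72.5))
for p in([-60,250,20],[100,250,20]): print(proj("top",D2W(p)))
for n,p in dict(end=[-8,130,42.5],padL=[14,50,75],padR=[14,-50,75]).items(): print(n,D2W(p).round(4))
for l in("multimeter","screwdriver","spool","screw_dish","enclosure","spanner"):
    bot.capture("top") if l=="multimeter" else 0
    for r in bot.spot_in(l,"top")[:1]: w=toW("top",r["at"]); print(l,w.round(3),W2D(w).round(0))
E
```

```text
module top z 64.62016849272722 x [-33.60856757  21.75059775] y [ 91.40071073 210.86183013]
deck x [-58.51472809 -58.24199299 100.65327675 100.98895225] y [ 87.81405513 248.73525737 249.44115714]
L 431 angle 1.0487160263457616 zmax 145.2364380989198 x@72.5 -52.58551468175363
R 474 angle 1.132206723064806 zmax 158.91450438344006 x@72.5 -53.518291286224624
[298.01412864 244.46628371]
[310.51146421 182.27767053]
end [0.629  0.0116 0.0875]
padL [ 0.6337 -0.0712  0.12  ]
padR [ 0.6128 -0.169   0.12  ]
multimeter [ 0.435 -0.234  0.034] [-146. -151.  -11.]
screwdriver [ 0.487 -0.053  0.021] [-133.   37.  -24.]
spool [0.7   0.215 0.042] [ 19. 344.  -3.]
screw_dish [0.54  0.146 0.015] [-123.  243.  -30.]
enclosure [ 0.582 -0.313  0.045] [  14. -197.   -0.]
spanner [ 0.792 -0.035  0.007] [161. 118. -38.]
```

>>> move_arm(increments=[{"xyz": [-36, -18, 0], "roll": 0, "grip": 0}, {"xyz": [-36, -18, 0], "roll": 0, "grip": 0}, {"xyz": [-36, -18, 0], "roll": 0, "grip": 0}, {"xyz": [-36, -18, 0], "roll": 0, "grip": 0}, {"xyz": [-36, -18, 0], "roll": 0, "grip": 0}])

```text
time_s: 1.67
position: [0.2952, 0.4805, 0.2227]
tcp_rot: [[-0.975, 0.221, 0.0], [0.221, 0.975, 0.0], [-0.0, 0.0, -1.0]]
force: [0.6, 1.0, -1.0]
opening: 0.708
grasp_force: 0.0
```

>>> move_arm(increments=[{"xyz": [-36, -18, 0], "roll": 0, "grip": 0}, {"xyz": [-36, -18, 0], "roll": 0, "grip": 0}, {"xyz": [-36, -18, 0], "roll": 0, "grip": 0}, {"xyz": [-36, -18, 0], "roll": 0, "grip": 0}, {"xyz": [-36, -18, 0], "roll": 0, "grip": 0}])

```text
time_s: 2.08
position: [0.4511, 0.3526, 0.2228]
tcp_rot: [[-0.975, 0.222, 0.0], [0.222, 0.975, 0.0], [-0.0, 0.0, -1.0]]
force: [-0.1, 0.6, 0.0]
opening: 0.326
grasp_force: 0.0
```

>>> move_arm(increments=[{"xyz": [-36, -18, 0], "roll": 0, "grip": 0}, {"xyz": [-36, -18, 0], "roll": 0, "grip": 0}, {"xyz": [-36, -18, 0], "roll": 0, "grip": 0}, {"xyz": [-36, -18, 0], "roll": 0, "grip": 0}, {"xyz": [-36, -18, 0], "roll": 0, "grip": 0}])

```text
time_s: 2.5
position: [0.6067, 0.2247, 0.2226]
tcp_rot: [[-0.975, 0.222, 0.0], [0.222, 0.975, 0.0], [-0.0, 0.0, -1.0]]
force: [-0.4, 0.1, -0.4]
opening: 0.021
grasp_force: 0.0
```

Run:
```python
from h import *
s=bot.read_state(); print(W2D(s["position"]).round(1),np.array(s["tcp_rot"]).round(3),s["time_s"],s["opening"])
print(bot.camera_model("wrist"))
p=np.array(s["position"])
ims=[]
for n in("scene","top"):
    im,d=bot.capture(n); Q=W2D(cloud(n,d))-W2D(p)
    cv2.imwrite(f"pics/{n}1.png",im[...,::-1]); np.save(f"pics/{n}1.npy",d)
    k=(abs(Q[...,0])<150)&(abs(Q[...,1])<150)&(Q[...,2]>-5)&(d>0)
    for z in range(0,320,20):
        q=Q[k&(Q[...,2]>=z)&(Q[...,2]<z+20)]
        if len(q)>5: print(n,z,len(q),"x",q[:,0].min().round(),q[:,0].max().round(),"y",q[:,1].min().round(),q[:,1].max().round())
    u,v=proj(n,p); print(u,v)
    ims.append(im[...,::-1])
w,_=bot.capture("wrist"); ims.append(w[...,::-1])
cv2.imwrite("pics/c2.png",cv2.resize(np.hstack(ims),None,fx=800/1920,fy=.55))
```

```text
[-74.4 333.7 177.6] [[-0.975  0.222  0.   ]
 [ 0.222  0.975  0.   ]
 [-0.     0.    -1.   ]] 2.5 0.0209035898787173
{'intrinsics': array([[371.64829954,   0.        , 318.11770613],
       [  0.        , 371.64829954, 232.25056438],
       [  0.        ,   0.        ,   1.        ]]), 'tool_from_camera': array([[ 1.57337613e-03, -9.63709740e-01, -2.66947676e-01,
         7.24046679e-02],
       [ 9.99998493e-01,  1.32024134e-03,  1.12772783e-03,
         3.00628514e-04],
       [-7.34366938e-04, -2.66949048e-01,  9.63710364e-01,
        -1.62514244e-01],
       [ 0.00000000e+00,  0.00000000e+00,  0.00000000e+00,
         1.00000000e+00]])}
scene 60 191 x -36.0 39.0 y -89.0 82.0
scene 80 625 x -37.0 40.0 y -95.0 89.0
scene 100 1111 x -37.0 40.0 y -97.0 93.0
scene 120 264 x -23.0 25.0 y -52.0 -10.0
scene 140 279 x -33.0 38.0 y -52.0 -5.0
scene 160 916 x -37.0 38.0 y -52.0 17.0
scene 180 338 x -33.0 36.0 y -37.0 4.0
scene 200 500 x -35.0 37.0 y -37.0 12.0
scene 220 452 x -31.0 35.0 y -36.0 3.0
scene 240 202 x -28.0 34.0 y -35.0 -5.0
scene 260 245 x -21.0 50.0 y -68.0 -39.0
scene 280 895 x -62.0 59.0 y -86.0 -34.0
scene 300 1569 x -149.0 60.0 y -105.0 -34.0
333.1612167998747 153.42956069363004
top 60 6 x -30.0 -28.0 y 0.0 78.0
top 80 205 x -32.0 39.0 y -97.0 76.0
top 100 934 x -32.0 43.0 y -100.0 72.0
top 120 47 x -17.0 30.0 y -55.0 -54.0
top 140 40 x -31.0 27.0 y -56.0 -18.0
top 160 208 x -32.0 42.0 y -56.0 14.0
top 180 22 x -30.0 -21.0 y -28.0 16.0
top 200 74 x -30.0 -15.0 y -31.0 8.0
top 220 51 x -29.0 -13.0 y -32.0 -2.0
top 240 17 x -29.0 -12.0 y -33.0 -12.0
top 260 92 x -44.0 -2.0 y -68.0 20.0
top 280 150 x -91.0 52.0 y -86.0 20.0
top 300 657 x -98.0 61.0 y -107.0 56.0
252.49742217854794 234.73263435753123
```

View pics/c2.png

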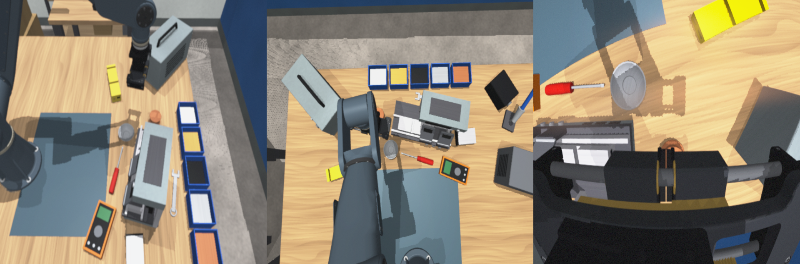

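The picture shows the gripper's wide body about 70–120 mm behind the TCP, 190 mm long along the tool's y axis, with a slimmer wrist above. So the body fits under the head and the wrist has to stay outside it. I'll push the module with the outer face of the opened −y finger.

>>> move_arm(increments=[{"xyz": [-16, 0, 0], "roll": 0.013, "grip": 100}, {"xyz": [-16, 0, 0], "roll": 0, "grip": 100}, {"xyz": [-16, -10, 0], "roll": 0, "grip": 100}, {"xyz": [-18, -10, 20], "roll": 0, "grip": 100}, {"xyz": [0, 0, 30], "roll": 0, "grip": 100}])

```text
time_s: 3.07
position: [0.6704, 0.1895, 0.176]
tcp_rot: [[-0.972, 0.236, 0.012], [0.236, 0.972, -0.0], [-0.012, 0.002, -1.0]]
force: [0.9, 0.2, 0.4]
opening: 0.299
grasp_force: 0.0
```

>>> move_arm(increments=[{"xyz": [0, 0, 0], "roll": 0, "grip": 100}, {"xyz": [0, 0, 0], "roll": 0, "grip": 100}, {"xyz": [0, -10, 0], "roll": 0, "grip": 100}, {"xyz": [0, -10, 20], "roll": 0, "grip": 100}, {"xyz": [0, 0, 30], "roll": 0, "grip": 100}])

```text
time_s: 3.48
position: [0.6636, 0.1712, 0.1283]
tcp_rot: [[-0.972, 0.234, 0.012], [0.234, 0.972, -0.0], [-0.011, 0.003, -1.0]]
force: [-0.3, -0.6, 0.6]
opening: 0.677
grasp_force: 0.0
```

```bash
cat > st.py <<'E'
from h import *
s=bot.read_state(); R=DR.T@np.array(s["tcp_rot"]); print("dock",W2D(s["position"]).round(1),"tooly",R[:,1].round(3),"t",s["time_s"],"op",round(s["opening"],2),"F",(DR.T@np.array(s["force"])).round(1))
E
python3 st.py
```

```text
dock [ -7.5 293.3  83.3] tooly [0.026 1.    0.003] t 3.4833 op 0.68 F [-0.1 -0.6  0.6]
```

>>> move_arm(increments=[{"xyz": [0, 0, 0], "roll": -0.026, "grip": 100}, {"xyz": [0, 0, 0], "roll": 0, "grip": 100}, {"xyz": [0, 0, 0], "roll": 0, "grip": 100}, {"xyz": [0, 0, 20], "roll": 0, "grip": 100}, {"xyz": [0, 0, 23], "roll": 0, "grip": 100}])

```text
time_s: 3.9
position: [0.6639, 0.1727, 0.0841]
tcp_rot: [[-0.978, 0.209, 0.011], [0.209, 0.978, 0.001], [-0.01, 0.003, -1.0]]
force: [0.3, 0.5, 0.6]
opening: 0.983
grasp_force: 0.0
```

>>> move_arm(increments=[{"xyz": [0, -8, 0], "roll": 0, "grip": 100}, {"xyz": [0, 0, 0], "roll": 0, "grip": 100}])

```text
time_s: 4.07
position: [0.658, 0.1632, 0.0802]
tcp_rot: [[-0.978, 0.209, -0.001], [0.209, 0.978, -0.001], [0.001, -0.001, -1.0]]
force: [0.1, 0.0, 0.7]
opening: 0.999
grasp_force: 0.0
```

```bash
python3 st.py
python3 - <<'E'
from h import *
im,d=bot.capture("wrist"); cv2.imwrite("pics/w3.png",im[...,::-1])
im,d=bot.capture("scene"); cv2.imwrite("pics/s3.png",cv2.resize(im[200:440,240:480,::-1],None,fx=2.4,fy=2.4))
E
```

```text
dock [-11.3 284.3  35.2] tooly [ 0.     1.    -0.001] t 4.0667 op 1.0 F [0.1 0.  0.7]
```

View pics/w3.png

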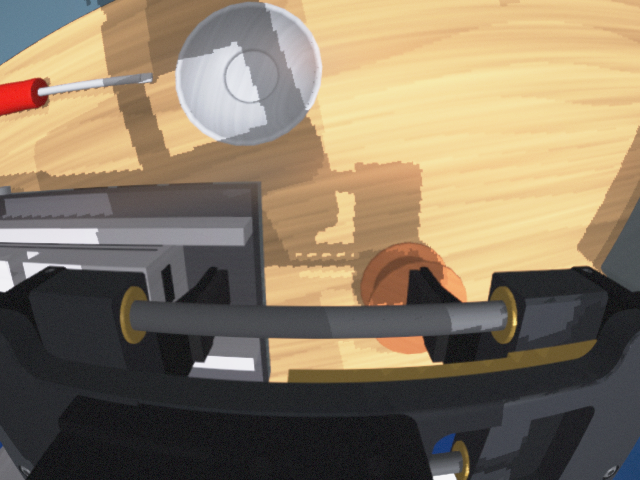

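The finger (205,310) stands in the channel just outside the module's end face (165,275). Pushing now.

>>> move_arm(increments=[{"xyz": [-3, -10, 0], "roll": 0, "grip": 100}, {"xyz": [0, -10, 0], "roll": 0, "grip": 100}, {"xyz": [0, -10, 0], "roll": 0, "grip": 100}, {"xyz": [0, -10, 0], "roll": 0, "grip": 100}, {"xyz": [0, -10, 0], "roll": 0, "grip": 100}])

```text
time_s: 4.58
position: [0.6522, 0.1144, 0.0813]
tcp_rot: [[-0.978, 0.21, 0.004], [0.21, 0.978, 0.001], [-0.004, 0.002, -1.0]]
force: [1.2, 5.2, 6.6]
opening: 1.001
grasp_force: 3.2
```

>>> move_arm(increments=[{"xyz": [0, -8, 0], "roll": 0, "grip": 100}, {"xyz": [0, -8, 0], "roll": 0, "grip": 100}, {"xyz": [0, -8, 0], "roll": 0, "grip": 100}, {"xyz": [0, -6, 0], "roll": 0, "grip": 100}, {"xyz": [0, -4, 0], "roll": 0, "grip": 100}])

```text
time_s: 5.0
position: [0.6447, 0.0807, 0.0811]
tcp_rot: [[-0.978, 0.21, 0.003], [0.21, 0.978, 0.001], [-0.003, 0.001, -1.0]]
force: [0.4, 4.8, 5.6]
opening: 1.001
grasp_force: 3.1
```

```bash
python3 st.py
```

```text
dock [ -7.1 200.9  36.1] tooly [0.001 1.    0.001] t 5.0 op 1.0 F [-0.6  4.8  5.6]
```

>>> move_arm(increments=[{"xyz": [0, -3, 0], "roll": 0, "grip": 100}, {"xyz": [0, -3, 0], "roll": 0, "grip": 100}, {"xyz": [0, -2, 0], "roll": 0, "grip": 100}, {"xyz": [0, 0, 0], "roll": 0, "grip": 100}])

```text
time_s: 5.33
position: [0.643, 0.073, 0.0809]
tcp_rot: [[-0.978, 0.21, 0.003], [0.21, 0.978, 0.0], [-0.003, 0.001, -1.0]]
force: [0.8, 2.9, 3.2]
opening: 1.0
grasp_force: 2.0
```

>>> move_arm(increments=[{"xyz": [0, -1.5, 0], "roll": 0, "grip": 100}, {"xyz": [0, 0, 0], "roll": 0, "grip": 100}])

```text
time_s: 5.5
position: [0.6426, 0.0719, 0.0806]
tcp_rot: [[-0.978, 0.21, 0.002], [0.21, 0.978, 0.0], [-0.002, 0.001, -1.0]]
force: [1.0, 3.4, 4.5]
opening: 0.995
grasp_force: 2.4
```

>>> move_arm(increments=[{"xyz": [0, -1.5, 0], "roll": 0, "grip": 100}, {"xyz": [0, 0, 0], "roll": 0, "grip": 100}])

```text
time_s: 5.67
position: [0.6422, 0.0706, 0.0805]
tcp_rot: [[-0.978, 0.21, 0.002], [0.21, 0.978, 0.0], [-0.002, 0.001, -1.0]]
force: [0.6, 3.6, 3.7]
opening: 1.0
grasp_force: 2.2
```

```bash
python3 st.py
```

```text
dock [ -7.4 190.5  35.5] tooly [0.    1.    0.001] t 5.6667 op 1.0 F [-0.2  3.6  3.7]
```

>>> move_arm(increments=[{"xyz": [0, -1.5, 0], "roll": 0, "grip": 100}, {"xyz": [0, 0, 0], "roll": 0, "grip": 100}])

```text
time_s: 5.83
position: [0.6416, 0.0691, 0.0802]
tcp_rot: [[-0.978, 0.209, 0.001], [0.209, 0.978, 0.0], [-0.001, 0.0, -1.0]]
force: [1.0, 4.6, 5.5]
opening: 0.997
grasp_force: 3.3
```

>>> move_arm(increments=[{"xyz": [0, -1.5, 0], "roll": 0, "grip": 100}, {"xyz": [0, 0, 0], "roll": 0, "grip": 100}])

```text
time_s: 6.0
position: [0.6413, 0.0677, 0.0802]
tcp_rot: [[-0.978, 0.209, 0.001], [0.209, 0.978, 0.0], [-0.001, 0.001, -1.0]]
force: [1.5, 3.9, 5.9]
opening: 1.0
grasp_force: 3.4
```

```bash
python3 st.py
python3 - <<'E'
from h import *
s=bot.read_state()
im,d=bot.capture("top"); Q=W2D(cloud("top",d)); 
k=(abs(Q[...,2]-65)<4)&(Q[...,0]>-30)&(Q[...,0]<15)&(Q[...,1]>85)&(Q[...,1]<240)
print(k.sum(),np.percentile(Q[k][:,1],[1,50,99,100]) if k.sum() else'')
im,d=bot.capture("wrist"); cv2.imwrite("pics/w4.png",im[...,::-1])
E
```

```text
dock [ -7.7 187.4  35.2] tooly [0.    1.    0.001] t 6.0 op 1.0 F [0.7 4.1 5.9]
7 [85.0306894  85.26528262 85.58048273 85.58738494]
```

View pics/w4.png

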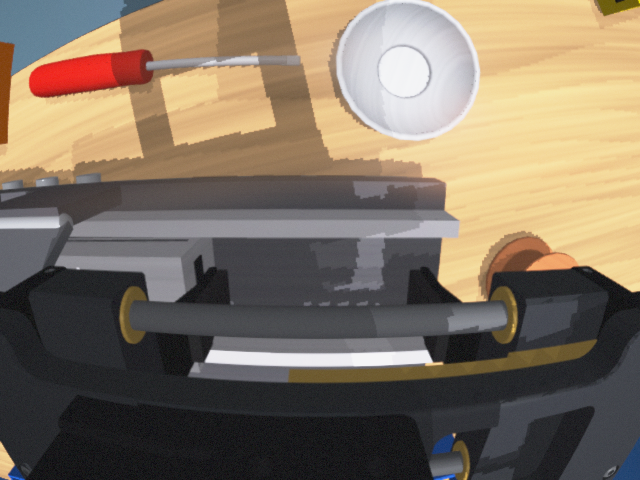

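The module end (200,265) follows the finger, and there is no end-stop force yet. I'll keep going in small steps.

>>> move_arm(increments=[{"xyz": [0, -1.5, 0], "roll": 0, "grip": 100}, {"xyz": [0, 0, 0], "roll": 0, "grip": 100}])

```text
time_s: 6.27
position: [0.6409, 0.0662, 0.0802]
tcp_rot: [[-0.978, 0.209, 0.001], [0.209, 0.978, 0.0], [-0.001, 0.001, -1.0]]
force: [0.8, 3.9, 5.0]
opening: 1.002
grasp_force: 3.5
```

>>> move_arm(increments=[{"xyz": [0, -1.5, 0], "roll": 0, "grip": 100}, {"xyz": [0, 0, 0], "roll": 0, "grip": 100}])

```text
time_s: 6.43
position: [0.6409, 0.066, 0.0804]
tcp_rot: [[-0.978, 0.21, 0.002], [0.21, 0.978, 0.002], [-0.002, 0.003, -1.0]]
force: [1.2, 7.8, 5.0]
opening: 1.003
grasp_force: 5.1
```

>>> move_arm(increments=[{"xyz": [0, -1.5, 0], "roll": 0, "grip": 100}, {"xyz": [0, 0, 0], "roll": 0, "grip": 100}])

```text
time_s: 6.6
position: [0.641, 0.0659, 0.0805]
tcp_rot: [[-0.978, 0.211, 0.003], [0.211, 0.978, 0.005], [-0.002, 0.005, -1.0]]
force: [2.6, 11.0, 6.2]
opening: 0.997
grasp_force: 6.7
```

The force rises while the position holds, so the module is home. I'll retreat, then turn the tool by 90° while moving to the robot's side of the dock.

>>> move_arm(increments=[{"xyz": [0, 5, 0], "roll": 0, "grip": 100}, {"xyz": [0, 20, 0], "roll": 0, "grip": 100}, {"xyz": [0, 25, -10], "roll": 0, "grip": 100}, {"xyz": [0, 20, -30], "roll": 0, "grip": 100}, {"xyz": [0, 0, -38], "roll": 0, "grip": 100}])

```text
time_s: 7.02
position: [0.6513, 0.134, 0.1538]
tcp_rot: [[-0.978, 0.207, -0.01], [0.207, 0.978, -0.0], [0.01, -0.002, -1.0]]
force: [1.4, 0.1, 0.3]
opening: 1.0
grasp_force: 0.0
```

>>> move_arm(increments=[{"xyz": [0, 0, -38], "roll": 0, "grip": 100}, {"xyz": [0, 0, -30], "roll": 0, "grip": 100}, {"xyz": [38, 0, 0], "roll": 0, "grip": 100}, {"xyz": [38, 0, 0], "roll": 0, "grip": 100}, {"xyz": [38, 0, 0], "roll": 0, "grip": 100}])

```text
time_s: 7.43
position: [0.5411, 0.1543, 0.225]
tcp_rot: [[-0.978, 0.21, -0.002], [0.21, 0.978, -0.002], [0.001, -0.002, -1.0]]
force: [-0.4, 0.5, -0.2]
opening: 1.001
grasp_force: 0.0
```

```bash
python3 st.py
python3 - <<'E'
from h import *
print(np.round(bot.read_state()["joint_positions"],1))
p=[-74.4,333.7,177.6]
d=np.load("pics/scene1.npy"); Q=W2D(cloud("scene",d))-p
k=(abs(Q[...,0])<150)&(abs(Q[...,1])<150)&(d>0)
for z in range(100,190,5):
    q=Q[k&(Q[...,2]>=z)&(Q[...,2]<z+5)]
    if len(q)>5: print(z,len(q),np.percentile(q[:,0],[1,99]).round(),np.percentile(q[:,1],[1,99]).round())
im,d=bot.capture("top"); Q=W2D(cloud("top",d)); 
k=(abs(Q[...,2]-65)<4)&(Q[...,0]>-33)&(Q[...,0]<18)&(Q[...,1]>88)&(Q[...,1]<240)
print(k.sum(),np.percentile(Q[k][:,1],[1,50,99]) if k.sum() else'')
E
```

```text
dock [-123.7  251.2  180. ] tooly [ 0.001  1.    -0.002] t 7.4333 op 1.0 F [-0.5  0.4 -0.2]
[  4.6  25.3  90.9  -0.1  63.9 -73.2]
100 81 [-36.  39.] [-96.  79.]
105 122 [-35.  39.] [-97.  83.]
110 830 [-36.  38.] [-95.  90.]
115 76 [-24.  26.] [-52.  -9.]
120 86 [-23.  25.] [-51. -10.]
125 61 [-20.  23.] [-52. -39.]
130 58 [-19.  23.] [-51. -36.]
135 59 [-20.  23.] [-52. -37.]
140 69 [-20.  24.] [-52. -22.]
145 63 [-20.  23.] [-52. -11.]
150 63 [-20.  23.] [-52. -20.]
155 86 [-30.  33.] [-52. -17.]
160 113 [-34.  38.] [-52.   1.]
165 337 [-36.  38.] [-51.   0.]
170 209 [-35.  37.] [-51. -11.]
175 255 [-35.  38.] [-38.  12.]
180 115 [-28.  34.] [-34.   3.]
185 76 [-24.  30.] [-33. -13.]
375 [ 88.6262742  109.54317297 129.83115439]
```

Module end reads 129.8 mm against 130, so it is home. Rolling 90° in place.

>>> move_arm(increments=[{"xyz": [0, 0, 0], "roll": 0.125, "grip": 100}, {"xyz": [0, 0, 0], "roll": 0.125, "grip": 100}, {"xyz": [0, 0, 0], "roll": 0.125, "grip": 100}, {"xyz": [0, 0, 0], "roll": 0.125, "grip": 100}, {"xyz": [0, 0, 0], "roll": 0.125, "grip": 100}])

```text
time_s: 7.9
position: [0.542, 0.1543, 0.2245]
tcp_rot: [[-0.666, 0.746, -0.003], [0.746, 0.666, -0.002], [0.001, -0.004, -1.0]]
force: [-0.4, 0.9, 0.8]
opening: 1.005
grasp_force: 0.0
```

>>> move_arm(increments=[{"xyz": [0, 0, 0], "roll": 0.125, "grip": 100}, {"xyz": [0, 0, 0], "roll": 0.125, "grip": 100}, {"xyz": [0, 0, 0], "roll": 0.125, "grip": 100}, {"xyz": [0, 0, 0], "roll": 0.125, "grip": 100}, {"xyz": [0, 0, 0], "roll": 0.125, "grip": 100}])

```text
time_s: 8.32
position: [0.5421, 0.1543, 0.2243]
tcp_rot: [[-0.103, 0.995, -0.004], [0.995, 0.103, -0.002], [-0.002, -0.004, -1.0]]
force: [0.7, -0.4, 0.1]
opening: 1.0
grasp_force: 0.0
```

>>> move_arm(increments=[{"xyz": [0, 0, 0], "roll": 0.125, "grip": 100}, {"xyz": [0, 0, 0], "roll": 0.125, "grip": 100}, {"xyz": [0, 0, 0], "roll": 0.071, "grip": 100}, {"xyz": [0, 0, 0], "roll": 0, "grip": 100}, {"xyz": [0, 0, 0], "roll": 0, "grip": 100}])

```text
time_s: 8.73
position: [0.5424, 0.1547, 0.2247]
tcp_rot: [[0.208, 0.978, -0.002], [0.978, -0.208, -0.001], [-0.002, -0.002, -1.0]]
force: [0.3, 0.3, -0.1]
opening: 0.999
grasp_force: 0.0
```

```bash
python3 st.py
```

```text
dock [-122.5  251.9  179.7] tooly [ 1.     0.001 -0.002] t 8.7333 op 1.0 F [ 0.2  0.4 -0.1]
```

>>> move_arm(increments=[{"xyz": [-40, -2, 0], "roll": 0, "grip": 100}, {"xyz": [-40, -2, 0], "roll": 0, "grip": 100}, {"xyz": [-40, -2, 0], "roll": 0, "grip": 100}, {"xyz": [-41, -2, 0], "roll": 0, "grip": 100}, {"xyz": [-41, 0, 0], "roll": 0, "grip": 100}])

```text
time_s: 9.15
position: [0.4913, -0.0417, 0.2252]
tcp_rot: [[0.206, 0.978, -0.002], [0.978, -0.206, -0.0], [-0.001, -0.002, -1.0]]
force: [0.6, 0.2, -0.3]
opening: 0.998
grasp_force: 0.0
```

>>> move_arm(increments=[{"xyz": [0, 0, 30], "roll": 0, "grip": 100}, {"xyz": [0, 0, 30], "roll": 0, "grip": 100}, {"xyz": [0, 0, 28], "roll": 0, "grip": 100}, {"xyz": [0, 0, 0], "roll": 0, "grip": 100}])

```text
time_s: 9.48
position: [0.4888, -0.04, 0.1332]
tcp_rot: [[0.209, 0.978, -0.011], [0.978, -0.209, 0.003], [0.001, -0.011, -1.0]]
force: [-0.6, -0.1, 0.2]
opening: 1.001
grasp_force: 0.0
```

```bash
python3 st.py
```

```text
dock [-134.2   50.2   88.2] tooly [ 1.    -0.    -0.011] t 9.4833 op 1.0 F [-0.6 -0.2  0.2]
```

>>> move_arm(increments=[{"xyz": [0, 12, 0], "roll": 0, "grip": 100}, {"xyz": [0, 12, 0], "roll": 0, "grip": 100}, {"xyz": [0, 8, 0], "roll": 0, "grip": 100}, {"xyz": [0, 6, 0], "roll": 0, "grip": 100}])

```text
time_s: 9.82
position: [0.5313, -0.0484, 0.1386]
tcp_rot: [[0.208, 0.978, 0.001], [0.978, -0.208, -0.001], [-0.0, 0.001, -1.0]]
force: [-3.0, 0.0, 0.3]
opening: 0.998
grasp_force: 1.1
```

>>> move_arm(increments=[{"xyz": [0, 5, 0], "roll": 0, "grip": 100}, {"xyz": [0, 5, 0], "roll": 0, "grip": 100}, {"xyz": [0, 5, 0], "roll": 0, "grip": 100}, {"xyz": [0, 0, 0], "roll": 0, "grip": 100}])

```text
time_s: 10.15
position: [0.5458, -0.0514, 0.1378]
tcp_rot: [[0.209, 0.978, 0.001], [0.978, -0.209, -0.0], [-0.0, 0.001, -1.0]]
force: [0.2, -0.1, 0.7]
opening: 1.001
grasp_force: 0.2
```

```bash
python3 st.py
```

```text
dock [-76.1  51.   92.8] tooly [ 1.    -0.     0.001] t 10.15 op 1.0 F [ 0.2 -0.   0.7]
```

>>> move_arm(increments=[{"xyz": [0, 4, 0], "roll": 0, "grip": 100}, {"xyz": [0, 4, 0], "roll": 0, "grip": 100}, {"xyz": [0, 0, 3], "roll": 0, "grip": 100}, {"xyz": [0, 0, 3], "roll": 0, "grip": 100}, {"xyz": [0, 0, 0], "roll": 0, "grip": 100}])

```text
time_s: 10.57
position: [0.5533, -0.0531, 0.1313]
tcp_rot: [[0.21, 0.978, 0.001], [0.978, -0.21, -0.0], [-0.0, 0.001, -1.0]]
force: [-0.4, -0.9, 0.2]
opening: 0.999
grasp_force: 0.3
```

>>> move_arm(increments=[{"xyz": [0, 0, 2], "roll": 0, "grip": 100}, {"xyz": [0, 0, 2], "roll": 0, "grip": 100}, {"xyz": [0, 0, 0], "roll": 0, "grip": 100}])

```text
time_s: 10.82
position: [0.553, -0.053, 0.1274]
tcp_rot: [[0.209, 0.978, 0.001], [0.978, -0.209, -0.0], [-0.0, 0.001, -1.0]]
force: [0.1, -0.3, 2.2]
opening: 0.997
grasp_force: 0.6
```

```bash
python3 st.py
```

```text
dock [-68.8  50.9  82.4] tooly [ 1.    -0.     0.001] t 10.8167 op 1.0 F [ 0.1 -0.3  2.2]
```

>>> move_arm(increments=[{"xyz": [0, 0, 2], "roll": 0, "grip": 100}, {"xyz": [0, 0, 0], "roll": 0, "grip": 100}])

```text
time_s: 10.98
position: [0.5533, -0.0531, 0.1261]
tcp_rot: [[0.209, 0.978, 0.002], [0.978, -0.209, -0.001], [-0.0, 0.002, -1.0]]
force: [0.8, 0.8, 4.8]
opening: 1.0
grasp_force: 2.3
```

>>> move_arm(increments=[{"xyz": [0, 0, 1.5], "roll": 0, "grip": 100}, {"xyz": [0, 0, 0], "roll": 0, "grip": 100}])

```text
time_s: 11.15
position: [0.5534, -0.0531, 0.1258]
tcp_rot: [[0.209, 0.978, 0.003], [0.978, -0.209, -0.001], [-0.0, 0.003, -1.0]]
force: [-2.1, -0.5, 11.4]
opening: 0.999
grasp_force: 6.1
```

>>> move_arm(increments=[{"xyz": [0, 0, 1.5], "roll": 0, "grip": 100}, {"xyz": [0, 0, 0], "roll": 0, "grip": 100}])

```text
time_s: 11.32
position: [0.5535, -0.0532, 0.1255]
tcp_rot: [[0.209, 0.978, 0.003], [0.978, -0.209, -0.001], [-0.001, 0.004, -1.0]]
force: [-5.3, 0.2, 19.8]
opening: 0.999
grasp_force: 10.1
```

>>> move_arm(increments=[{"xyz": [0, 0, 1.5], "roll": 0, "grip": 100}, {"xyz": [0, 0, 0], "roll": 0, "grip": 100}])

```text
time_s: 11.48
position: [0.5536, -0.0532, 0.1249]
tcp_rot: [[0.209, 0.978, 0.004], [0.978, -0.209, -0.002], [-0.001, 0.005, -1.0]]
force: [-6.8, 0.3, 22.3]
opening: 1.002
grasp_force: 11.8
```

>>> move_arm(increments=[{"xyz": [0, 0, 1], "roll": 0, "grip": 100}, {"xyz": [0, 0, 0], "roll": 0, "grip": 100}])

```text
time_s: 11.65
position: [0.5539, -0.0532, 0.1237]
tcp_rot: [[0.209, 0.978, 0.005], [0.978, -0.209, -0.002], [-0.001, 0.005, -1.0]]
force: [-5.3, 1.2, 20.2]
opening: 1.003
grasp_force: 10.5
```

```bash
python3 st.py
```

```text
dock [-67.9  50.9  78.7] tooly [ 1.    -0.     0.005] t 11.65 op 1.0 F [-5.4  0.1 20.2]
```

Yielding and moving down, with the force falling.

>>> move_arm(increments=[{"xyz": [0, 0, 1], "roll": 0, "grip": 100}, {"xyz": [0, 0, 0], "roll": 0, "grip": 100}])

```text
time_s: 11.82
position: [0.5541, -0.0533, 0.1213]
tcp_rot: [[0.209, 0.978, 0.005], [0.978, -0.209, -0.002], [-0.0, 0.005, -1.0]]
force: [1.1, -1.3, 4.3]
opening: 1.003
grasp_force: 2.2
```

>>> move_arm(increments=[{"xyz": [0, 0, 1], "roll": 0, "grip": 100}, {"xyz": [0, 0, 0], "roll": 0, "grip": 100}])

```text
time_s: 11.98
position: [0.554, -0.0533, 0.12]
tcp_rot: [[0.209, 0.978, 0.004], [0.978, -0.209, -0.001], [-0.0, 0.004, -1.0]]
force: [-0.4, 0.5, 13.8]
opening: 0.999
grasp_force: 6.5
```

```bash
python3 st.py
```

```text
dock [-67.8  50.9  75. ] tooly [ 1.    -0.     0.004] t 11.9833 op 1.0 F [-0.5  0.4 13.8]
```

>>> move_arm(increments=[{"xyz": [0, 0, -3], "roll": 0, "grip": 100}, {"xyz": [0, 0, -6], "roll": 0, "grip": 100}, {"xyz": [0, -5, -6], "roll": 0, "grip": 100}, {"xyz": [0, -30, 0], "roll": 0, "grip": 100}, {"xyz": [0, -30, 0], "roll": 0, "grip": 100}])

```text
time_s: 12.4
position: [0.4889, -0.0394, 0.1332]
tcp_rot: [[0.209, 0.978, 0.001], [0.978, -0.209, -0.0], [-0.0, 0.001, -1.0]]
force: [-0.5, -0.1, -0.1]
opening: 1.0
grasp_force: 0.0
```

>>> move_arm(increments=[{"xyz": [0, 0, 0], "roll": 0, "grip": 100}, {"xyz": [-34, 0, 0], "roll": 0, "grip": 100}, {"xyz": [-34, 0, 0], "roll": 0, "grip": 100}, {"xyz": [-34, 0, 0], "roll": 0, "grip": 100}, {"xyz": [0, 0, 0], "roll": 0, "grip": 100}])

```text
time_s: 12.82
position: [0.4674, -0.1438, 0.1332]
tcp_rot: [[0.214, 0.977, 0.001], [0.977, -0.214, -0.002], [-0.002, 0.001, -1.0]]
force: [1.3, 0.2, -0.1]
opening: 0.996
grasp_force: 0.0
```

```bash
python3 st.py
cat > c.py <<'E'
from h import *
n=0
for c in("top","scene"):
    im,d=bot.capture(c); Q=W2D(cloud(c,d))
    for nm,y0 in(("L",50),("R",-50)):
        k=(abs(Q[...,1]-y0)<25)&(Q[...,0]>-48)&(Q[...,0]<34)&(Q[...,2]>60)&(Q[...,2]<170)
        p=Q[k]
        if len(p)>30: f=np.polyfit(p[:,0],p[:,2],1); print(c,nm,len(p),"zmin/max",p[:,2].min().round(1),p[:,2].max().round(1),"slope",f[0].round(3))
        else: print(c,nm,len(p))
E
python3 c.py
```

```text
dock [-133.5  -55.8   88.2] tooly [ 1.    -0.005  0.001] t 12.8167 op 1.0 F [ 1.2  0.5 -0.1]
top L 596 zmin/max 69.3 80.5 slope 0.012
top R 384 zmin/max 60.3 157.7 slope -1.399
scene L 337 zmin/max 70.6 80.1 slope -0.064
scene R 579 zmin/max 60.0 153.5 slope -0.592
```

The left cover is held flat. Same for the right one.

>>> move_arm(increments=[{"xyz": [0, 12, 0], "roll": 0, "grip": 100}, {"xyz": [0, 12, 0], "roll": 0, "grip": 100}, {"xyz": [0, 8, 0], "roll": 0, "grip": 100}, {"xyz": [0, 6, 0], "roll": 0, "grip": 100}])

```text
time_s: 13.25
position: [0.505, -0.1456, 0.1329]
tcp_rot: [[0.208, 0.978, -0.002], [0.978, -0.208, 0.001], [0.001, -0.002, -1.0]]
force: [-3.8, -1.1, -1.0]
opening: 1.0
grasp_force: 1.0
```

>>> move_arm(increments=[{"xyz": [0, 5, 0], "roll": 0, "grip": 100}, {"xyz": [0, 5, 0], "roll": 0, "grip": 100}, {"xyz": [0, 5, 0], "roll": 0, "grip": 100}, {"xyz": [0, 0, 0], "roll": 0, "grip": 100}])

```text
time_s: 13.58
position: [0.5206, -0.1502, 0.1331]
tcp_rot: [[0.209, 0.978, 0.001], [0.978, -0.209, -0.0], [-0.0, 0.001, -1.0]]
force: [-1.1, -0.1, 0.7]
opening: 0.995
grasp_force: 0.2
```

```bash
python3 st.py
```

```text
dock [-80.1 -50.9  88.1] tooly [1.    0.    0.001] t 13.5833 op 0.99 F [-1.  -0.3  0.7]
```

>>> move_arm(increments=[{"xyz": [0, 4, 0], "roll": 0, "grip": 100}, {"xyz": [0, 4, 0], "roll": 0, "grip": 100}, {"xyz": [0, 4, 1], "roll": 0, "grip": 100}, {"xyz": [0, 0, 3], "roll": 0, "grip": 100}, {"xyz": [0, 0, 0], "roll": 0, "grip": 100}])

```text
time_s: 14.0
position: [0.5328, -0.1533, 0.1291]
tcp_rot: [[0.21, 0.978, 0.003], [0.978, -0.21, -0.001], [-0.001, 0.003, -1.0]]
force: [-0.4, -0.8, 1.3]
opening: 1.001
grasp_force: 0.4
```

>>> move_arm(increments=[{"xyz": [0, 0, 2], "roll": 0, "grip": 100}, {"xyz": [0, 0, 1], "roll": 0, "grip": 100}, {"xyz": [0, 0, 0], "roll": 0, "grip": 100}])

```text
time_s: 14.25
position: [0.5323, -0.1532, 0.1264]
tcp_rot: [[0.21, 0.978, 0.002], [0.978, -0.21, -0.001], [-0.001, 0.003, -1.0]]
force: [1.7, -0.1, 2.8]
opening: 0.998
grasp_force: 1.0
```

>>> move_arm(increments=[{"xyz": [0, 0, 1.5], "roll": 0, "grip": 100}, {"xyz": [0, 0, 0], "roll": 0, "grip": 100}])

```text
time_s: 14.42
position: [0.5323, -0.1532, 0.126]
tcp_rot: [[0.209, 0.978, 0.003], [0.978, -0.209, -0.002], [-0.001, 0.003, -1.0]]
force: [-1.2, 0.2, 10.2]
opening: 1.0
grasp_force: 4.5
```

```bash
python3 st.py
```

```text
dock [-68.1 -51.4  81. ] tooly [ 1.    -0.     0.003] t 14.4167 op 1.0 F [-1.2 -0.1 10.2]
```

>>> move_arm(increments=[{"xyz": [0, 0, 1.5], "roll": 0, "grip": 100}, {"xyz": [0, 0, 0], "roll": 0, "grip": 100}])

```text
time_s: 14.58
position: [0.5324, -0.1533, 0.1257]
tcp_rot: [[0.209, 0.978, 0.004], [0.978, -0.209, -0.002], [-0.001, 0.004, -1.0]]
force: [-3.6, 0.2, 15.8]
opening: 1.005
grasp_force: 8.2
```

>>> move_arm(increments=[{"xyz": [0, 0, 1.5], "roll": 0, "grip": 100}, {"xyz": [0, 0, 0], "roll": 0, "grip": 100}])

```text
time_s: 14.75
position: [0.5325, -0.1533, 0.1253]
tcp_rot: [[0.209, 0.978, 0.005], [0.978, -0.209, -0.003], [-0.002, 0.005, -1.0]]
force: [-6.0, 2.1, 22.5]
opening: 0.996
grasp_force: 11.6
```

>>> move_arm(increments=[{"xyz": [0, 0, 1], "roll": 0, "grip": 100}, {"xyz": [0, 0, 0], "roll": 0, "grip": 100}])

```text
time_s: 14.92
position: [0.5326, -0.1533, 0.1247]
tcp_rot: [[0.209, 0.978, 0.005], [0.978, -0.209, -0.003], [-0.002, 0.006, -1.0]]
force: [-5.2, 3.9, 24.2]
opening: 0.999
grasp_force: 12.4
```

>>> move_arm(increments=[{"xyz": [0, 0, 1], "roll": 0, "grip": 100}, {"xyz": [0, 0, 0], "roll": 0, "grip": 100}])

```text
time_s: 15.08
position: [0.5329, -0.1534, 0.1232]
tcp_rot: [[0.209, 0.978, 0.006], [0.978, -0.209, -0.003], [-0.002, 0.006, -1.0]]
force: [-2.5, 1.9, 17.4]
opening: 1.001
grasp_force: 9.2
```

```bash
python3 st.py
```

```text
dock [-67.4 -51.4  78.2] tooly [ 1.    -0.     0.006] t 15.0833 op 1.0 F [-2.9  1.4 17.4]
```

>>> move_arm(increments=[{"xyz": [0, 0, 1], "roll": 0, "grip": 100}, {"xyz": [0, 0, 0], "roll": 0, "grip": 100}])

```text
time_s: 15.25
position: [0.5323, -0.1532, 0.1201]
tcp_rot: [[0.21, 0.978, 0.004], [0.978, -0.21, -0.002], [-0.001, 0.004, -1.0]]
force: [2.3, -0.5, 11.4]
opening: 1.001
grasp_force: 6.5
```

>>> move_arm(increments=[{"xyz": [0, 0, 1], "roll": 0, "grip": 100}, {"xyz": [0, 0, 0], "roll": 0, "grip": 100}])

```text
time_s: 15.42
position: [0.5324, -0.1532, 0.1199]
tcp_rot: [[0.209, 0.978, 0.004], [0.978, -0.209, -0.002], [-0.001, 0.004, -1.0]]
force: [-2.6, 1.1, 16.9]
opening: 0.997
grasp_force: 8.1
```

Snapped and bottomed out at z = 75. Retreating.

>>> move_arm(increments=[{"xyz": [0, 0, -4], "roll": 0, "grip": 100}, {"xyz": [0, 0, -6], "roll": 0, "grip": 100}, {"xyz": [0, -5, -6], "roll": 0, "grip": 100}, {"xyz": [0, -30, 0], "roll": 0, "grip": 100}, {"xyz": [0, -35, 0], "roll": 0, "grip": 100}])

```text
time_s: 15.83
position: [0.4635, -0.1386, 0.1337]
tcp_rot: [[0.209, 0.978, 0.002], [0.978, -0.209, -0.001], [-0.001, 0.002, -1.0]]
force: [-0.0, -0.6, -0.2]
opening: 0.997
grasp_force: 0.0
```

>>> move_arm(increments=[{"xyz": [0, 0, -20], "roll": 0, "grip": 100}, {"xyz": [0, 0, -20], "roll": 0, "grip": 100}, {"xyz": [0, 0, 0], "roll": 0, "grip": 100}, {"xyz": [0, 0, 0], "roll": 0, "grip": 100}])

```text
time_s: 16.17
position: [0.4628, -0.1381, 0.1742]
tcp_rot: [[0.21, 0.978, 0.001], [0.978, -0.21, -0.001], [-0.001, 0.001, -1.0]]
force: [0.2, -0.1, 0.6]
opening: 0.998
grasp_force: 0.0
```

```bash
python3 st.py; python3 c.py
python3 - <<'E'
from h import *
im,d=bot.capture("top"); Q=W2D(cloud("top",d)); cv2.imwrite("pics/top9.png",im[...,::-1])
k=(abs(Q[...,2]-65)<4)&(Q[...,0]>-33)&(Q[...,0]<18)&(Q[...,1]>88)&(Q[...,1]<240)
print(k.sum(),np.percentile(Q[k][:,1],[1,50,99]),np.median(Q[k][:,2]))
E
```

```text
dock [-139.2  -51.1  129.2] tooly [ 1.    -0.     0.001] t 16.1667 op 1.0 F [ 0.2 -0.1  0.6]
top L 601 zmin/max 67.3 80.9 slope 0.001
top R 445 zmin/max 67.1 79.5 slope -0.001
scene L 333 zmin/max 71.2 79.2 slope -0.054
scene R 677 zmin/max 70.4 79.7 slope -0.005
367 [ 88.36483005 109.18638674 129.82858235] 64.56892733464083
```

View pics/top9.png

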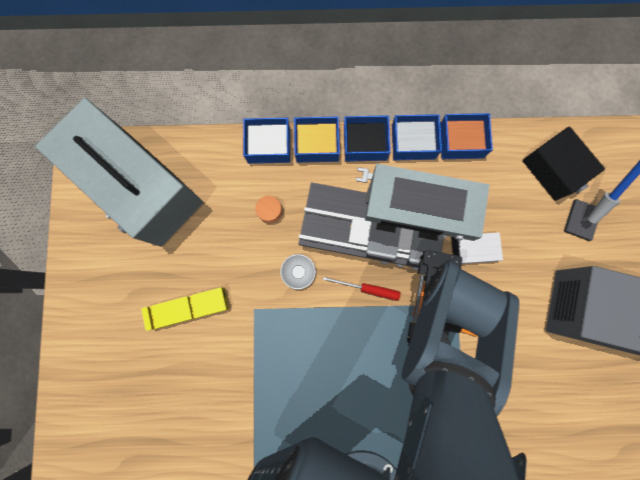

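Both covers lie flat, the module end (358,232) is home, the dish (298,272), spool (268,209) and screwdriver (362,289) are where they were, and the arm is clear. Handing in.

```bash
python3 -c "
from rig import bot
print(bot.hand_in())"
```

```text
the job is handed in; nothing more can be done
None
```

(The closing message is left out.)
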